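# Hook the cup bracket into the slotted uprights and lock it

### The job

Take the green cup bracket out of the tray, hook both of its claws into the slots of the two steel uprights on the rack, and press it down, without forcing it, until it is fully home and the brass spring catch has snapped out over its lug. Leave it hanging there, let go, and do not disturb the jar, the egg timer, the egg cup or the copper measuring cup.

Things in the scene. Friction and masses are not known exactly. Their poses are not given: they have to be found in the camera images.
- bracket: Loose green bracket, steel claws and pegs, 0.17 to 0.29 kg. Frame: +x out of its back (as the claws point), z up; origin on its back face, mid-width, level with the pegs' underside, on which it stands. In mm: cross plate x -8..0, y -42..42, z 32..62; two legs below it to z 12 at |y| 16..42; low arm y -6..6, x -130..-60, z 6..24; pegs along y, 10 thick, 70 long, x -24, -118. Mass centre x -37.
- bracket_grip (a point): Point to hold the bracket, at its (-34, 0, 56) mm: in an upright web 12 mm thick across y, spanning bracket x -60..-8 and z 6..72, free above and on both sides, so it can be gripped across y from above. Axes as the bracket's.
- bracket_claws (a point): Midpoint between the lower ends of the bracket's two claws, at its (13.5, 0, 29) mm. Claws at y = -30 and +30, each 8 mm wide: neck x 0..7.5, z 50..58, then a tooth x 7.5..13.5 hanging from z 58 down to z 29 (lowest 8 mm thinned to x 9..13.5), all in the bracket's frame.
- bracket_lug (a point): Lower back edge of the bracket's lug, at its (0, 0, 12) mm. The lug spans bracket x -9..0, y -12..12, z 12..17; the space above it is free up to z 32 and takes the catch.
- rack: Fixed rack; origin on the work surface midway between its uprights, in the plane of their front faces; -x points out of the front, z up. Oak foot x -50..120, y -75..75, 22 mm high. Two steel strips at y = -30 and +30, each 28 wide, 6 thick (x 0..6). Both strips are fixed at one height that is not reported: h = 0 to 11 mm above the lowest setting. Their flat top ends are at z = 154+h mm.
- rack_slots (a point): Bottom level of the slots for h = 0, face plane, between the strips, rack (0, 0, 110) mm; the true slot bottoms are h higher. One slot in each strip at y = -30 and +30: 12 wide, 32 tall, open behind for 16 mm from the face. Claws pass in only while the bracket's origin is 81+h to 84+h mm above the rack's, squared up to the rack, axes x parallel.
- rack_home (a point): Where the bracket's origin lies when fully home if h = 0: rack (0, 0, 60) mm. In truth it ends at z = 60+h mm, x -1.5..0, y within 2, axes parallel to the rack's, claw necks resting on the slot bottoms, teeth hooked behind the strips. Pushed in before lowering, its back stops on the strips at x = 0.
- catch (a joint): Brass spring catch between the strips, y -10..10: 0 = sprung out, 4 mm proud of their faces; grows to 0.007 m as pushed back. Slope on top at rack z = 80+h to 91+h mm, flat underside 78+h. Lowering, the lug meets the slope 15 to 19 mm above home, then needs some 4 to 10 N down to about 8 mm above home, then less; 1 mm above home the catch snaps out over the lug.
- tray: Fixed shallow oak tray, slid out on its runners: 360 (x) by 260 (y), floor 20 mm above the work surface, walls 8 thick and up to 46 mm. Origin on the work surface under its centre. The bracket, egg timer and egg cup stand in it.
- timer: Yellow egg timer, 62 diameter, 61 tall; origin at its underside. Bystander.
- egg_cup: Speckled white egg cup, 50 diameter, 62 tall; origin at its underside. Bystander.
- jar: Ribbed glass jam jar with white lid, 74 diameter, 88 tall; origin at its underside. Bystander.
- measuring_cup: Copper measuring cup, 70 diameter, 45 tall, flat handle reaching 108 from the axis along its +x; origin at its underside. Bystander.
Mind the look-alikes: they are no part of the job. Several things look just like the rack: the one meant starts farthest from the robot's base. There is more than one size of the bracket; the one meant has the size given above.

How it is judged:
On the way:
1. the bracket's claws are through the slots, its back against the uprights, not yet pressed down (x of bracket in the frame of rack between -0.005 and 0.004 m and y of bracket in the frame of rack between -0.006 and 0.006 m and z of bracket in the frame of rack between 0.074 and 0.099 m), for 0.1 s.
At the end, for the whole second after the job is handed in: The bracket hangs at rest by both claws in the uprights, fully down (its origin 56.5 to 72.5 mm above the rack's, within 5 mm of the face plane and 6 mm sideways, level and square within 0.12 rad), with the spring catch sprung out again to within 1 mm (z of bracket in the frame of rack between 0.0565 and 0.0725 m and x of bracket in the frame of rack between -0.005 and 0.004 m and y of bracket in the frame of rack between -0.006 and 0.006 m and angle between the x axis of bracket and the x axis of rack, either way round below 0.12 rad and angle between bracket's own z axis and vertical below 0.12 rad and value of joint catch below 0.001 m and linear speed of bracket below 0.02 m/s); the robot touches nothing.
It fails at once if the bracket is forced against the rack with more than 35 N (contact force between bracket and rack above 35 N).
It fails at once if the egg timer is moved more than 20 mm (distance of timer from where it was at the start of the episode above 0.02 m).
It fails at once if the egg cup is moved more than 20 mm (distance of egg_cup from where it was at the start of the episode above 0.02 m).
It fails at once if the jar is moved more than 20 mm (distance of jar from where it was at the start of the episode above 0.02 m).
It fails at once if the measuring cup is moved more than 20 mm (distance of measuring_cup from where it was at the start of the episode above 0.02 m).
It also fails if it takes over 61 s, if anything falls off the work surface, if the arm or the gripper's body presses on something with over 40 N, if the wrist force passes 120 N, or if a joint passes its speed limit or range.

### The arm

A 6-joint arm with a two-finger parallel gripper is mounted at the origin on the work surface. World frame = base frame: x ahead of the robot, y to its left, z up, the work surface at z = 0. Lengths are in m, angles in rad, forces in N, time in s.
With the tool pointing down it reaches from about 0.325 to 0.775 m from the base axis. Payload 5.5 kg.
Tool frame: the origin (TCP) lies between the finger pads; the fingertips stand 8 mm ahead of it and the grasp point (between the pads) lies 11 mm behind it (tcp_to_tips is the distance from the TCP to the fingertips, in m); z points along the fingers, y is the direction in which the jaws open and shut (so a half turn about z gives the same grasp; the last joint's range is limited). The gripper opens to 88 mm and grips with 3 to 60 N. Pads are 20 mm wide; open, the fingers measure 115 mm over their backs; the gripper's body (75 mm by 178 mm) begins 61 mm behind the grasp point.
Start: joints at [-1.186, 0.091, 1.231, -0, 1.82, -0.057], TCP at [0.257, -0.542, 0.231] pointing down, gripper open.
Joint ranges: [-2.87, 2.87], [-0.86, 2.18], [0.17, 2.46], [-1.51, 4.65], [0.06, 2.69], [-2.65, 2.65]. Speed limits (rad/s): [2.57, 2.57, 3.01, 3.14, 3.14, 3.14].

### API

Orientations are given as a unit quaternion [w, x, y, z].
In Python, from bench import * gives the robot as it stands. Calls block until the motion is done:
- move_to(position, orientation): joint-space move of the TCP to a pose.
- move_l(position, speed=0.15, orientation=None): straight line of the TCP; orientation=None keeps the orientation; speed is the mean speed in m/s.
- movej(angles): joint-space move.
- gripper_open() and close(): open the fingers fully, or close them until they stop; the grip force is fixed at half the most.
- hold(seconds).
- inverse_kinematics(position, orientation): joint angles nearest the present ones, or None.
- state(): the state.
- get_image(name): name is "scene" or "top" or "wrist"; returns a dict with "frame" (400x640x3 uint8, blue, green, red), "depth" (400x640 float32, m along the optical axis (not along the pixel's ray), 0 where there is no reading), "camera_matrix" (3x3 intrinsics, pixels), "view" (4x4, takes a point from world to camera coordinates). Camera axes: x right, y up, looking along -z (the intrinsics and any distortion apply to the point x, -y, -z); pixel columns grow to the right and rows downward; lengths in m; the calibration is good to about 2 mm. The wrist camera is an equidistant fisheye: a pixel r from the principal point sees the ray r / f radians off the axis. A picture is of the moment at which its call begins.
A pose or a line that the arm cannot do raises IKError and nothing moves.
- job_done(): hands the job in, once; it reports no verdict.
The state is a dict: "time": time; "joint_pos": joint angles; "dq": joint speeds; "joint_torque": joint torques, N m; "ee_pos": TCP position; "ee_rot": TCP orientation; "ft_force": force on the tool from outside, world axes, zero at the start; "moment": the same for the moment, N m; "finger_gap": finger opening in m.
Only numpy, scipy, OpenCV 4.12 (cv2) and the standard library are available. Lean on these libraries where they do the work, as an engineer would, in place of code of your own. Each camera call takes 0.05 s, during which the arm holds its last target.

## Working session

There is one attempt and no reset: what is moved stays moved. The work goes in short steps, each a Python script; the robot and the scene stay as the last script left them, time stands still between calls to the robot, and variables do not carry over. Pictures are saved under pics/ and viewed, and the job is handed in when it is done.

```bash
ls; mkdir -p pics
python3 - <<'E'
from bench import *
import cv2,numpy as np
s=state();print(s)
for n in("scene","top","wrist"):
    d=get_image(n);cv2.imwrite(f"pics/{n}0.png",d["frame"]);np.savez(f"pics/{n}0.npz",**d);print(n,d["camera_matrix"].tolist(),np.round(d["view"],4).tolist(), [k for k in d])
E
```

```text
pics
{'time': 0.0, 'joint_pos': array([-1.18568177e+00,  9.18297617e-02,  1.23188224e+00, -2.39509235e-05,
        1.81982002e+00, -5.67178760e-02]), 'dq': array([ 0.00148249, -0.00093111, -0.00085348,  0.00130612, -0.00033346,
        0.00120524]), 'joint_torque': array([-1.86777766e-04, -4.46459341e+01, -4.06443250e+01,  6.98270230e-02,
        2.94366851e-02, -1.41880164e-04]), 'ee_pos': array([ 0.25642949, -0.5421191 ,  0.22952636]), 'ee_rot': array([-9.54745833e-04,  9.75697279e-01,  2.19120695e-01, -1.69959111e-04]), 'ft_force': array([ 0.05868363, -0.20307256,  0.13826839]), 'moment': array([0.02826812, 0.01096218, 0.02541271]), 'finger_gap': 0.08776321365308709}
scene [[402.39055685878935, 0.0, 318.3159912115185], [0.0, 402.39055685878935, 200.73540963030277], [0.0, 0.0, 1.0]] [[-0.4983, 0.8667, 0.0247, 0.2443], [-0.4513, -0.2836, 0.8461, 0.1695], [0.7403, 0.4105, 0.5324, -1.3539], [0.0, 0.0, 0.0, 1.0]] ['frame', 'depth', 'camera_matrix', 'view']
top [[368.5868721441955, 0.0, 313.8782437417746], [0.0, 368.5868721441955, 198.23558693748166], [0.0, 0.0, 1.0]] [[0.0198, -0.9998, -0.0061, -0.0008], [0.9965, 0.0193, 0.0816, -0.54], [-0.0815, -0.0077, 0.9966, -0.8551], [0.0, 0.0, 0.0, 1.0]] ['frame', 'depth', 'camera_matrix', 'view']
wrist [[309.70691628693146, 0.0, 315.3937891684828], [0.0, 309.70691628693146, 202.91055296674347], [0.0, 0.0, 1.0]] [[0.4276, -0.9039, -0.0019, -0.599], [0.8667, 0.4106, -0.2832, 0.0336], [0.2567, 0.1194, 0.9591, -0.3909], [0.0, 0.0, 0.0, 1.0]] ['frame', 'depth', 'camera_matrix', 'view']
```

View pics/scene0.png

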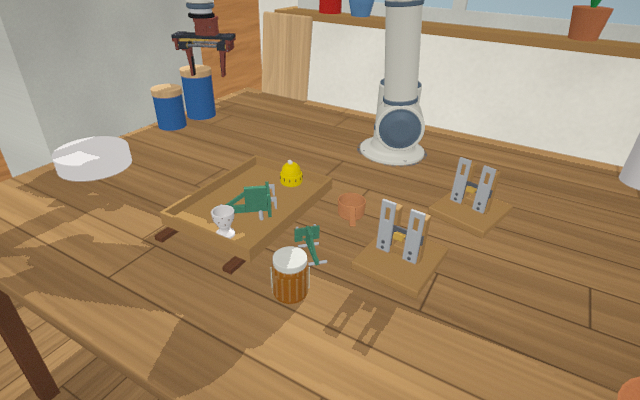

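View pics/top0.png

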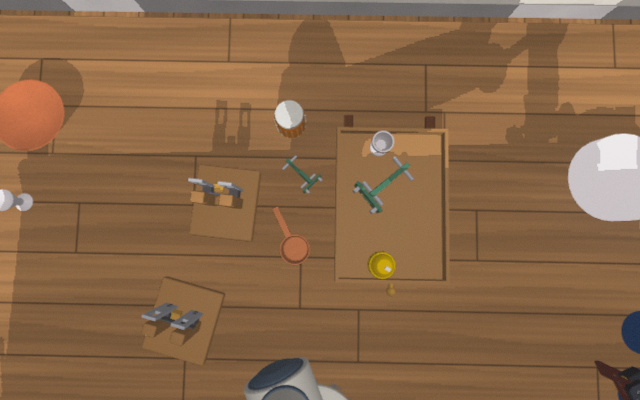

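View pics/wrist0.png

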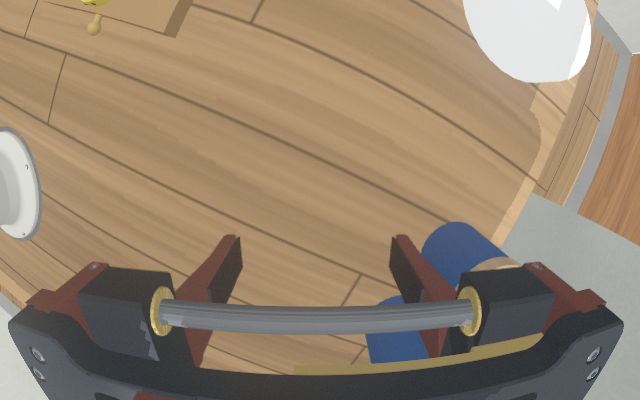

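Racks are at top-image (215,190) and (180,320). The robot base is at the bottom, so the upper one is farthest and is the one meant. Brackets are at (385,190) in the tray and (302,175) on the table; the larger one, in the tray, should fit. I'll confirm both in enlarged crops and measure.

```bash
cat > h.py <<'E'
import numpy as np,cv2
def cloud(d):
    K=d["camera_matrix"];V=d["view"];z=d["depth"]
    v,u=np.mgrid[0:z.shape[0],0:z.shape[1]]
    x=(u-K[0,2])/K[0,0]*z;y=(v-K[1,2])/K[1,1]*z
    P=np.stack([x,-y,-z],-1)
    W=(P-V[:3,3])@V[:3,:3]
    W[z<=0]=np.nan
    return W
def proj(d,p):
    p=np.atleast_2d(p);c=p@d["view"][:3,:3].T+d["view"][:3,3];K=d["camera_matrix"]
    return np.c_[K[0,0]*c[:,0]/-c[:,2]+K[0,2],K[1,1]*-c[:,1]/-c[:,2]+K[1,2]]
E
python3 - <<'E'
import numpy as np,cv2
from h import *
T=dict(np.load("pics/top0.npz"));S=dict(np.load("pics/scene0.npz"))
a=cv2.resize(T["frame"][150:250,180:280],None,fx=4,fy=4,interpolation=cv2.INTER_CUBIC)
b=cv2.resize(T["frame"][130:230,340:440],None,fx=4,fy=4,interpolation=cv2.INTER_CUBIC)
cv2.imwrite("pics/c1.png",np.hstack([a,b]))
a=cv2.resize(S["frame"][190:290,350:450],None,fx=4,fy=4,interpolation=cv2.INTER_CUBIC)
b=cv2.resize(S["frame"][160:260,200:300],None,fx=4,fy=4,interpolation=cv2.INTER_CUBIC)
cv2.imwrite("pics/c2.png",np.hstack([a,b]))
W=cloud(T)
for u,v in [(215,190),(240,190),(195,182),(250,230),(180,320),(385,190),(302,175),(289,115),(294,250),(381,264),(382,142),(390,260)]: print((u,v),np.round(W[v,u],3))
E
```

```text
(215, 190) [0.548 0.227 0.09 ]
(240, 190) [0.552 0.177 0.068]
(195, 182) [0.558 0.252 0.15 ]
(250, 230) [0.462 0.159 0.023]
(180, 320) [0.276 0.279 0.124]
(385, 190) [ 0.563 -0.16   0.02 ]
(302, 175) [0.591 0.038 0.047]
(289, 115) [0.721 0.069 0.088]
(294, 250) [0.416 0.055 0.002]
(381, 264) [ 0.393 -0.141  0.073]
(382, 142) [ 0.672 -0.146  0.05 ]
(390, 260) [ 0.402 -0.162  0.07 ]
```

```bash
sleep 1
```

```text
(no output)
```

View pics/c1.png

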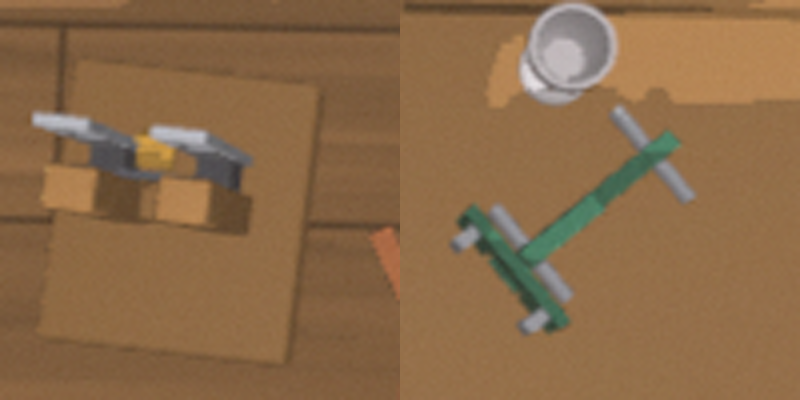

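View pics/c2.png

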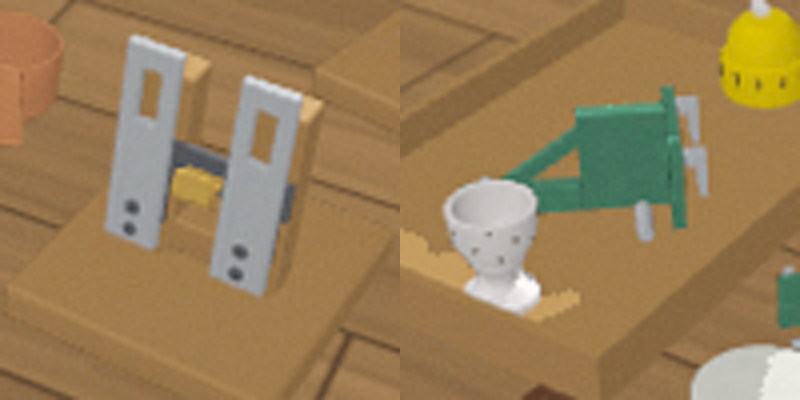

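The crops confirm it. The left panels show the far rack, with its slots facing away from the robot and the brass catch between the strips. The right panels show the full-size bracket in the tray, claws toward the lower left of the top view. The table bracket is visibly smaller. Next I'll fit the poses.

```bash
cat > fit.py <<'E'
import numpy as np,cv2
from h import *
from scipy.optimize import least_squares
T=dict(np.load("pics/top0.npz"));S=dict(np.load("pics/scene0.npz"))
WT=cloud(T);WS=cloud(S)
def rz(t):return np.array([[np.cos(t),-np.sin(t)],[np.sin(t),np.cos(t)]])
def ray(d,px,z):
    K=d["camera_matrix"];R=d["view"][:3,:3];t=d["view"][:3,3]
    c=np.array([(px[0]-K[0,2])/K[0,0],-(px[1]-K[1,2])/K[1,1],-1]);o=-R.T@t;r=R.T@c
    return o+r*(z-o[2])/r[2]
print("table z top",np.nanmedian(WT[100:300,270:280,2]),"scene",np.nanmedian(WS[300:330,450:480,2]), "tray floor",np.nanmedian(WT[220:245,345:360,2]))
# rack foot corners
c=[(78,62),(320,87),(285,362),(40,335)]
P=np.array([ray(T,(180+(a+.5)/4-.5,150+(b+.5)/4-.5),.022) for a,b in c]);print(np.round(P,4))
m=np.array([[-.05,.075],[-.05,-.075],[.12,-.075],[.12,.075]])
# image: +y world left ; rack +x -> -x world so rack +y -> -y world: left corner = rack -y
m=m[[1,0,3,2]]
f=lambda p:((m@rz(p[2]).T+p[:2])-P[:,:2]).ravel()
r=least_squares(f,[.55,.22,3.14]);print("rack",r.x,np.round(r.fun*1000,1))
x0=r.x
# scene depth: strip faces
def inrack(W,p): 
    q=W.copy();q[...,:2]=(W[...,:2]-p[:2])@rz(p[2]);return q
for n,W,D in(("S",WS,S),("T",WT,T)):
    q=inrack(W,x0)
    msk=(abs(abs(q[...,1])-.03)<.02)&(abs(q[...,0])<.03)&(q[...,2]>.05)&(q[...,2]<.2)
    fr=D["frame"].astype(int);grey=(fr.max(-1)-fr.min(-1)<40)&(fr.min(-1)>120)
    k=msk&grey;Q=q[k];print(n,k.sum(),np.round(np.percentile(Q,[1,5,25,50,75,95,99],axis=0),4).tolist())
    for s in(-1,1):
        z=Q[Q[:,1]*s>0];f=z[(z[:,2]<.15)]
        if len(f)>20: print(s,np.round(np.median(f,0),4),"y range",np.round(np.percentile(f[:,1],[2,98]),4),"slope",np.polyfit(f[:,1],f[:,0],1), "z-top",np.round(np.percentile(z[:,2],[95,98,100]),4))
# circles
for n,(u,v),hz in [("jar",(289,115),.088),("mc",(294,250),0),("timer",(382,265),.05),("cup",(382,142),.06)]: print(n,np.round(ray(T,(u,v),hz),3))
# bracket
for n,W,D in(("S",WS,S),("T",WT,T)):
    fr=D["frame"].astype(int);g=(fr[...,1]-fr[...,2]>25)&(W[...,1]<-.05)&(W[...,1]>-.3)&(W[...,0]>.3)
    Q=W[g];print(n,len(Q),np.round(np.percentile(Q,[1,50,99],axis=0),4).tolist());np.save(f"pics/br{n}.npy",Q)
E
python3 fit.py
```

```text
table z top 0.0006400189016069258 scene 0.0004783375763199027 tray floor 0.02046536874189127
[[0.6144 0.287  0.022 ]
 [0.602  0.1411 0.022 ]
 [0.4378 0.1565 0.022 ]
 [0.4508 0.3021 0.022 ]]
rack [0.56111095 0.21854905 3.05130735] [ 3.3  1.7  2.2 -1.8 -3.  -1.9 -2.5  1.9]
S 1239 [[-0.0021, -0.0462, 0.0515], [-0.0013, -0.0452, 0.0558], [-0.0002, -0.034, 0.08], [0.0006, -0.0193, 0.1062], [0.0015, 0.0254, 0.1357], [0.0046, 0.0391, 0.158], [0.0066, 0.0414, 0.1598]]
-1 [ 0.0004 -0.0331  0.0989] y range [-0.0462 -0.0185] slope [-0.00813853  0.00040268] z-top [0.1579 0.1592 0.1602]
1 [0.0009 0.0265 0.0998] y range [0.0138 0.0414] slope [-0.00640306  0.00133055] z-top [0.158  0.1596 0.1608]
T 124 [[0.0003, -0.0445, 0.1147], [0.0008, -0.042, 0.1169], [0.0024, -0.0299, 0.1542], [0.0044, -0.0173, 0.1586], [0.0059, 0.0282, 0.1596], [0.0064, 0.0412, 0.1609], [0.0065, 0.0421, 0.1623]]
jar [0.721 0.069 0.088]
mc [0.415 0.055 0.   ]
timer [ 0.389 -0.148  0.05 ]
cup [ 0.67  -0.145  0.06 ]
S 851 [[0.5248, -0.1801, 0.0287], [0.5705, -0.134, 0.062], [0.6029, -0.084, 0.0937]]
T 328 [[0.5124, -0.2074, 0.0419], [0.564, -0.1352, 0.0825], [0.624, -0.088, 0.0949]]
```

```bash
cat > fitb.py <<'E'
import numpy as np
from scipy.optimize import least_squares
B=np.array([[-8,0,-42,42,32,62],[-8,0,16,42,12,32],[-8,0,-42,-16,12,32],[-130,-60,-6,6,6,24],[-60,-8,-6,6,6,72]])/1000.
def sd(q):
    best=np.full(len(q),9.)
    for b in B:
        lo,hi=b[0::2],b[1::2];c=(lo+hi)/2;h=(hi-lo)/2;e=abs(q-c)-h
        d=np.linalg.norm(np.maximum(e,0),axis=1)+np.minimum(e.max(1),0)
        best=np.minimum(best,d)
    return best
def fit(Q,p0):
    def f(p):
        c,s=np.cos(p[2]),np.sin(p[2]);d=Q-[p[0],p[1],.0205]
        q=np.c_[d[:,0]*c+d[:,1]*s,-d[:,0]*s+d[:,1]*c,d[:,2]]
        return sd(q)
    return least_squares(f,p0,loss="soft_l1",f_scale=.002)
T=np.load("pics/brT.npy");S=np.load("pics/brS.npy")
for n,Q in(("T",T),("S",S),("both",np.r_[T,S])):
    for a in (2.5,):
        r=fit(Q,[.545,-.115,a]);print(n,r.x,r.cost/len(Q)*1e6,np.median(abs(r.fun)))
E
python3 fitb.py; grep -n "" /dev/null
python3 - <<'E'
import numpy as np
T=np.load("pics/brT.npy");print(np.round(T[::25],3).tolist())
E
```

```text
T [ 0.53995449 -0.1129961   2.27510657] 3.6828037594472396 0.001229515966219675
S [ 0.55072104 -0.10461417  2.2550165 ] 3.079374242539577 0.0013361246290545352
both [ 0.54089017 -0.11179137  2.27479781] 2.7851386302378955 0.0010988866462066094
[[0.625, -0.204, 0.044], [0.613, -0.19, 0.043], [0.605, -0.191, 0.048], [0.594, -0.18, 0.058], [0.583, -0.163, 0.073], [0.571, -0.086, 0.083], [0.566, -0.094, 0.085], [0.561, -0.133, 0.094], [0.557, -0.131, 0.093], [0.553, -0.129, 0.091], [0.546, -0.106, 0.084], [0.54, -0.113, 0.082], [0.527, -0.121, 0.083], [0.512, -0.135, 0.082]]
```

Bracket pose is about (0.540, -0.1125), yaw 2.27. The rack is about (0.5606, 0.2205), yaw 3.05, with h around 5. I'll grasp now. Afterwards I'll touch the claw tips to the strip tops to get the true height, because contact there means origin = 125+h.

```bash
cat >> h.py <<'E'
def Q(a): return [0,np.cos(a/2),np.sin(a/2),0]
E
python3 - <<'E'
from bench import *
from h import *
b=2.27;a=b-np.pi
g=np.array([.540,-.1125])+np.array([np.cos(b),np.sin(b)])*-.034
print(g,inverse_kinematics([g[0],g[1],.065],Q(a)),inverse_kinematics([.595,.2175,.12],Q(-.09)))
move_to([g[0],g[1],.17],Q(a));print(state()["time"],state()["ee_pos"])
d=get_image("wrist");cv2.imwrite("pics/w1.png",d["frame"]);np.savez("pics/w1.npz",**d)
E
```

```text
[ 0.56188269 -0.13852207] [-3.00497649e-01  6.52464087e-02  1.55188193e+00 -4.44089210e-16
  1.52446432e+00  2.14189133e+00] [ 2.96761491e-01  1.86668214e-01  1.32190485e+00 -4.44089210e-16
  1.63301959e+00  1.95755782e+00]
2.05 [ 0.56178831 -0.1391425   0.17009785]
```

View pics/w1.png

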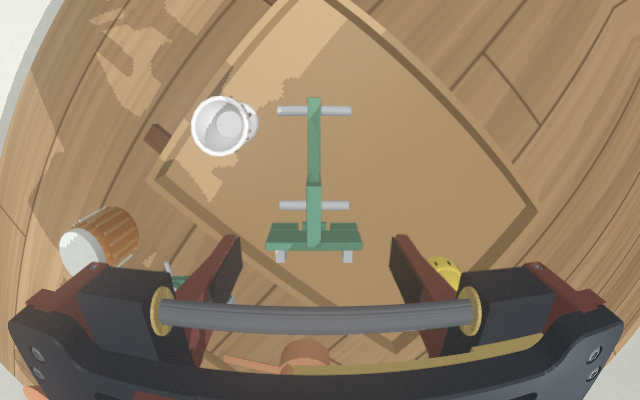

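The bracket is centred between the fingers at column 314, with its arm vertical in the image, so it's aligned. I'll descend and grip.

Run:
```python
from bench import *
from h import *
p=state()["ee_pos"]
x,y=.56188,-.13852
move_l([x,y,.065],.12);s=state();print(s["time"],s["ee_pos"],s["ft_force"])
close();s=state();print(s["time"],s["ee_pos"],s["ft_force"],s["finger_gap"])
```

```text
3.125 [ 0.56245031 -0.13871222  0.06611533] [-0.03176797  0.433428   -0.06442859]
4.275 [ 0.56197405 -0.13842009  0.06496947] [0.68156371 0.84093218 0.32074321] 0.011773251884586462
```

```bash
cat >> h.py <<'E'
RK=np.array([.5606,.2205]);YAW=3.051
def tcp(ox,oy,oz,dx=.034):
    "TCP pose for bracket origin at rack (ox,oy,oz)"
    c,s=np.cos(YAW),np.sin(YAW);x=ox-dx
    return [RK[0]+c*x-s*oy,RK[1]+s*x+c*oy,oz+.045]
def org(p):
    c,s=np.cos(YAW),np.sin(YAW);d=np.array(p[:2])-RK
    return np.array([c*d[0]+s*d[1]+.034,-s*d[0]+c*d[1],p[2]-.045])
E
python3 - <<'E'
from bench import *
from h import *
p=state()["ee_pos"]
move_l([.56188,-.13852,.20],.2)
s=state();print(s["time"],s["ee_pos"],s["ft_force"],s["finger_gap"])
t=tcp(-.03,0,.17);print(t)
move_to(t,Q(YAW-np.pi))
s=state();print(s["time"],s["ee_pos"],s["ft_force"],s["finger_gap"])
for n in("wrist","scene","top"):
    d=get_image(n);cv2.imwrite(f"pics/{n}2.png",d["frame"]);np.savez(f"pics/{n}2.npz",**d)
E
```

```text
5.1 [ 0.56135264 -0.13838961  0.19818167] [-0.99103292  0.36546433 -2.3044404 ] 0.011898823078466538
[np.float64(0.6243375546407635), np.float64(0.2147099975461409), 0.21500000000000002]
6.45 [0.62457129 0.21335983 0.21480611] [ 0.4488942  -1.21448539 -2.93224765] 0.011769918407620426
```

View pics/wrist2.png

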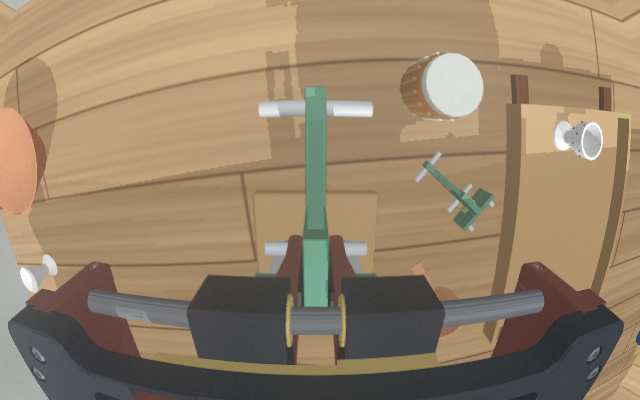

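View pics/scene2.png

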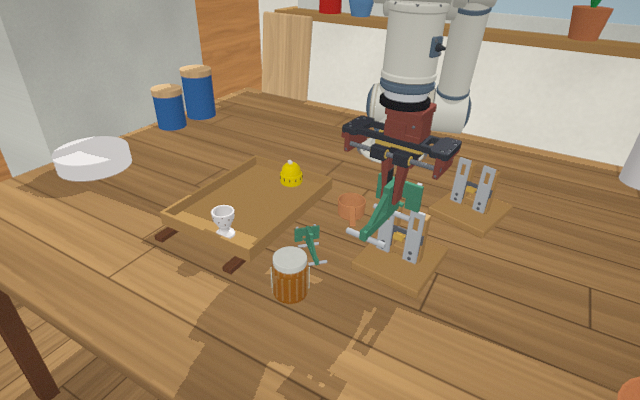

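The bracket is firmly held and square, and no bystander moved. Next I'll probe the strip tops with the claw tips.

Run:
```python
from bench import *
from h import *
move_l(tcp(-.00825,0,.150),.1); move_l(tcp(-.00825,0,.139),.06)
hold(.2);s=state();f0=s["ft_force"];print(s["time"],org(s["ee_pos"]),f0,s["moment"])
z=.139
while z>.118:
    z-=.001
    move_l(tcp(-.00825,0,z),.02);hold(.03);s=state();df=s["ft_force"]-f0
    print(round(z,4),s["time"],np.round(org(s["ee_pos"])*1000,2),np.round(df,2))
    if df[2]>2.0:
        hold(.15);s=state();print(np.round(org(s["ee_pos"])*1000,2),s["ft_force"]-f0)
        break
```

```text
7.575 [-8.40481298e-03 -5.05787730e-05  1.39238501e-01] [ 0.2086139  -0.42127949 -2.18224292] [ 0.12283615  0.05615107 -0.01772657]
0.138 7.8583 [-8.2600e+00 -1.0000e-02  1.3801e+02] [ 0.69  0.16 -0.96]
0.137 8.1417 [-8.2200e+00  3.0000e-02  1.3692e+02] [-0.55  0.4   0.72]
0.136 8.425 [-8.2300e+00  1.0000e-02  1.3592e+02] [-0.47  1.22 -0.22]
0.135 8.7083 [-8.2300e+00  2.0000e-02  1.3492e+02] [-0.55  0.43  1.14]
0.134 8.9917 [-8.2500e+00  3.0000e-02  1.3394e+02] [-1.11  0.3  -0.19]
0.133 9.275 [-8.220e+00  1.000e-02  1.329e+02] [0.09 0.12 0.53]
0.132 9.5583 [-8.2200e+00  2.0000e-02  1.3192e+02] [-0.83 -0.03  0.61]
0.131 9.8417 [-8.2200e+00  1.0000e-02  1.3092e+02] [-0.35 -0.26 -0.07]
0.13 10.125 [-8.2200e+00  1.0000e-02  1.2992e+02] [-0.29  0.36  0.6 ]
0.129 10.4083 [-8.3200e+00 -5.0000e-02  1.2962e+02] [-0.57  0.64  3.48]
[-8.3700e+00 -2.0000e-02  1.2961e+02] [0.2895749  0.37548273 3.77400574]
```

Contact is at origin z = 129.65 mm, so h is about 4.65, which agrees with the vision estimate. Insertion height is therefore 87.15 mm. I'll go to standoff and check lateral alignment.

Run:
```python
from bench import *
from h import *
move_l(tcp(-.00825,0,.134),.06);move_l(tcp(-.024,0,.134),.1);move_l(tcp(-.024,0,.0872),.1);hold(.1)
s=state();print(s["time"],np.round(org(s["ee_pos"])*1000,2),s["ft_force"])
for n in("wrist","scene","top"):
    d=get_image(n);cv2.imwrite(f"pics/{n}3.png",d["frame"]);np.savez(f"pics/{n}3.npz",**d)
    if n=="scene": cv2.imwrite("pics/c3.png",cv2.resize(d["frame"][170:290,330:450],None,fx=5,fy=5,interpolation=cv2.INTER_CUBIC))
    if n=="wrist": cv2.imwrite("pics/c3w.png",cv2.resize(d["frame"][80:280,220:420],None,fx=3,fy=3,interpolation=cv2.INTER_CUBIC))
    if n=="top": cv2.imwrite("pics/c3t.png",cv2.resize(d["frame"][120:240,160:280],None,fx=5,fy=5,interpolation=cv2.INTER_CUBIC))
```

```text
11.8333 [-24.41  -0.21  88.46] [ 0.63582582 -0.09780129 -1.39262686]
```

View pics/c3.png

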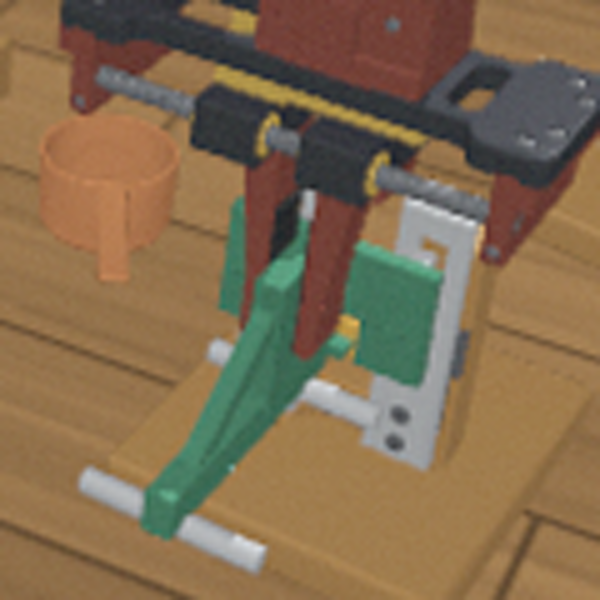

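View pics/c3w.png

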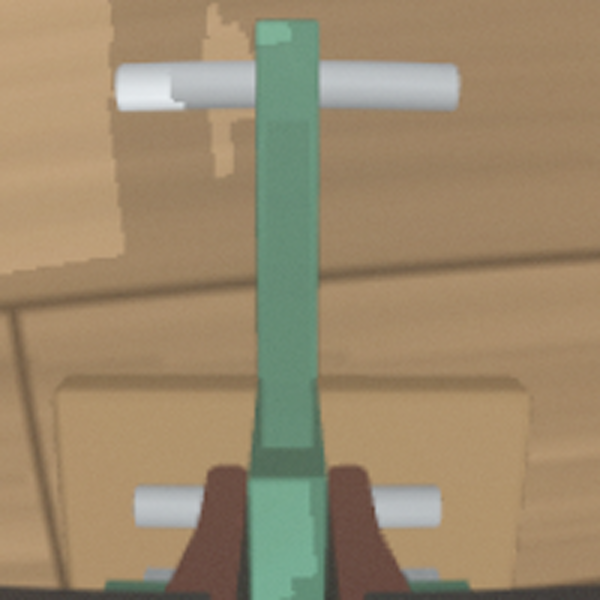

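View pics/c3t.png

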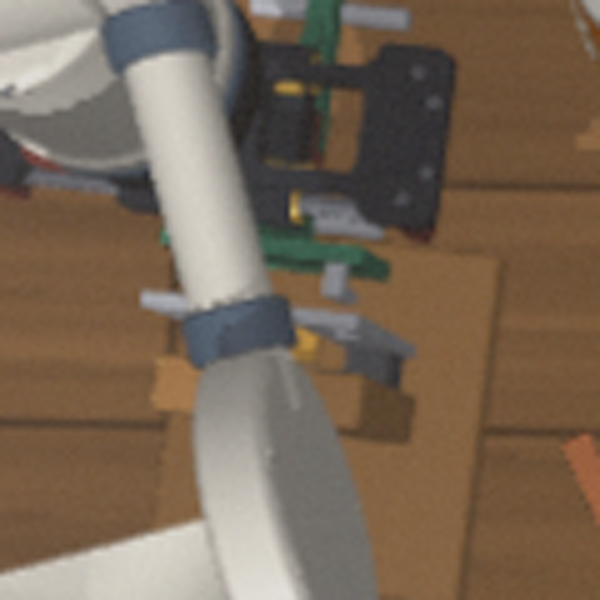

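Run:
```python
import sys; from h import *
d=dict(np.load("pics/wrist3.npz"));K=d["camera_matrix"];V=d["view"];R=V[:3,:3];o=-R.T@V[:3,3]
print("cam",o)
def ray(px,z):
    x,y=(px[0]-K[0,2])/K[0,0],(px[1]-K[1,2])/K[1,1];th=np.hypot(x,y)
    c=np.array([x/th*np.sin(th),-y/th*np.sin(th),-np.cos(th)]);r=R.T@c
    return o+r*(z-o[2])/r[2]
def P(a,b):return (220+(a+.5)/3-.5,80+(b+.5)/3-.5)
oz=.0880
for n,a,z in [("footL",(58,393),.022),("footR",(528,393),.022),("footL2",(62,560),.022),("footR2",(516,580),.022),("nearL",(135,506),oz+.005),("nearR",(441,506),oz+.005),("farL",(117,87),oz+.005),("farR",(459,87),oz+.005)]:
    p=ray(P(*a),z);print(n,np.round(org([p[0],p[1],.045])*1000-[34,0,0],1))
```

```text
cam [0.69657726 0.20870782 0.2871954 ]
footL [-51.1 -71.1   0. ]
footR [-51.2  72.9   0. ]
footL2 [  6.6 -74.8   0. ]
footR2 [14.1 75.1  0. ]
nearL [-46.5 -36.    0. ]
nearR [-46.6  34.8   0. ]
farL [-140.8  -36.2    0. ]
farR [-140.8   34.9    0. ]
```

Run:
```python
import cv2
f=cv2.imread("pics/wrist3.png")
cv2.imwrite("pics/c3x.png",cv2.resize(f[195:290,225:405],None,fx=4.4,fy=4.4,interpolation=cv2.INTER_CUBIC))
```

```text
(no output)
```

View pics/c3x.png

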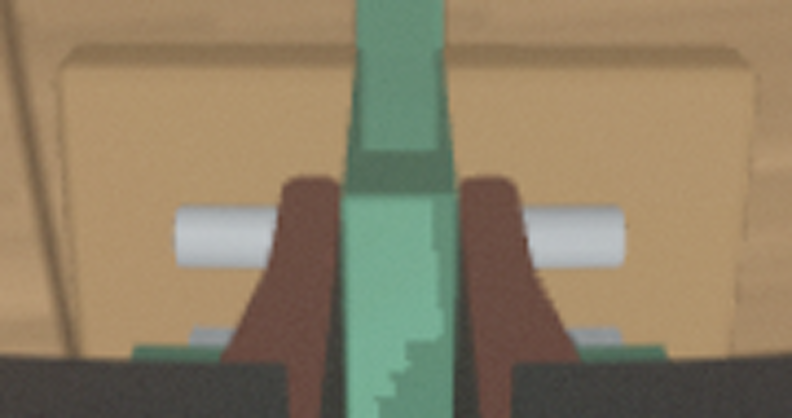

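The wrist view puts the strip and foot centre about 1.1 mm to +y of the bracket; x and yaw agree. I'll shift to y = +0.9 mm and insert stepwise, watching force.

Run:
```python
from bench import *
from h import *
Y=.0009;Z=.08715
move_l(tcp(-.018,Y,Z),.03);hold(.3);s=state();f0=s["ft_force"];print(s["time"],np.round(org(s["ee_pos"])*1000,2),np.round(f0,2))
c,sn=np.cos(YAW),np.sin(YAW)
x=-.018
while x<.006:
    x+=.001
    move_l(tcp(x,Y,Z),.02);hold(.02);s=state();df=s["ft_force"]-f0
    fr=[c*df[0]+sn*df[1],-sn*df[0]+c*df[1],df[2]]
    print(round(x*1000,1),round(s["time"],2),np.round(org(s["ee_pos"])*1000,2),np.round(fr,2),np.round(s["moment"],2))
    if fr[0]<-2.5 or abs(fr[1])>5 or abs(fr[2])>5:
        hold(.1);s=state();print(np.round(org(s["ee_pos"])*1000,2),np.round(s["ft_force"]-f0,2));break
```

```text
12.6333 [-18.03   0.91  87.07] [-0.4   0.29 -1.06]
-17.0 12.9 [-16.97   0.88  87.11] [ 0.21  0.29 -0.5 ] [0.06 0.   0.03]
-16.0 13.17 [-15.96   0.88  87.18] [-0.41 -0.51 -1.24] [0.02 0.02 0.04]
-15.0 13.43 [-14.95   0.91  87.18] [ 0.07 -0.18 -0.36] [ 0.03 -0.04 -0.02]
-14.0 13.7 [-13.98   0.91  87.17] [-0.59 -0.27 -1.7 ] [ 0.08 -0.02  0.  ]
-13.0 13.97 [-12.98   0.89  87.17] [-1.04  0.32 -1.67] [-0.01  0.02  0.05]
-12.0 14.23 [-11.97   0.89  87.19] [-0.43  0.34 -0.28] [ 0.04 -0.02  0.05]
-11.0 14.5 [-10.96   0.89  87.13] [-1.13  0.45 -1.12] [ 0.08 -0.02 -0.02]
-10.0 14.77 [-9.96  0.87 87.16] [-1.36 -0.07 -1.58] [ 0.04  0.04 -0.  ]
-9.0 15.03 [-8.96  0.88 87.17] [ 0.23  0.39 -1.02] [ 0.01  0.04 -0.03]
-8.0 15.3 [-7.96  0.89 87.14] [-1.14 -0.55 -1.14] [ 0.05  0.03 -0.01]
-7.0 15.57 [-6.96  0.91 87.17] [ 0.37 -0.43 -0.84] [ 0.03 -0.04  0.03]
-6.0 15.83 [-5.96  0.89 87.18] [-0.78  0.8   0.04] [ 0.03  0.01 -0.01]
-5.0 16.1 [-4.97  0.89 87.17] [-0.87  0.31 -1.33] [0.03 0.03 0.02]
-4.0 16.37 [-3.97  0.87 87.18] [-0.2  -0.62 -1.32] [ 0.06  0.06 -0.03]
-3.0 16.63 [-3.33  1.02 87.21] [-3.55  0.24 -1.16] [-0.01 -0.34 -0.08]
[-3.35  1.04 87.2 ] [ 3.6  -0.48 -1.47]
```

Contact is at x = -3.35, about 10 mm past where claw tips would hit the strip face. That fits the back seating, since the earlier peg reading put the bracket about 2 mm ahead of nominal in hand. Checking visually.

Run:
```python
from bench import *
from h import *
a=get_image("top")["frame"];b=get_image("scene")["frame"]
r=lambda f:cv2.resize(f,(400,400),interpolation=cv2.INTER_CUBIC)
cv2.imwrite("pics/c4.png",np.hstack([r(a[150:230,180:260]),r(b[180:280,350:450])]))
print(state()["time"])
```

```text
16.8333
```

View pics/c4.png

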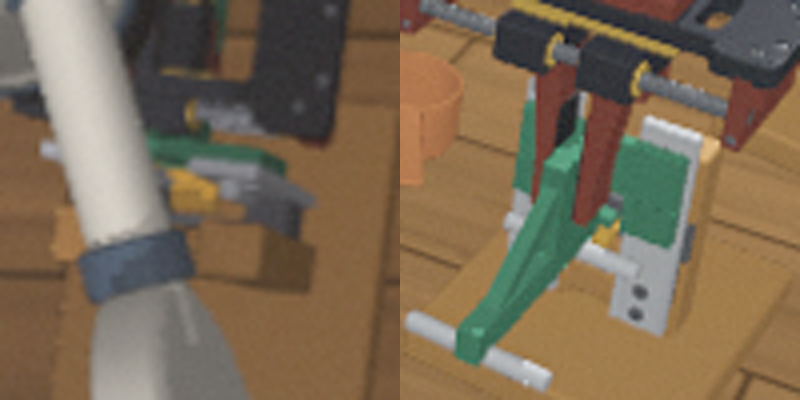

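The plate is flush on the strips, the slots are covered and a claw shows behind the strip. Now I'll lower, watching force.

Run:
```python
from bench import *
from h import *
Y=.0009;X=-.0038
move_l(tcp(X,Y,.08715),.02);hold(.2);s=state();f0=s["ft_force"];print(s["time"],np.round(org(s["ee_pos"])*1000,2),np.round(f0,2))
c,sn=np.cos(YAW),np.sin(YAW)
z=.08715
while z>.0625:
    z-=.001
    move_l(tcp(X,Y,z),.02);s=state();df=s["ft_force"]-f0
    fr=[c*df[0]+sn*df[1],-sn*df[0]+c*df[1],df[2]]
    print(round(z*1000,1),round(s["time"],2),np.round(org(s["ee_pos"])*1000,2),np.round(fr,2))
    if fr[2]>17 or abs(fr[1])>9 or abs(fr[0])>14:
        print("stop");break
    if z<.067 and org(s["ee_pos"])[2]-z>.0008 and fr[2]>9: print("home?");break
```

```text
17.2833 [-3.58  0.79 87.1 ] [-0.01  0.65 -2.17]
86.2 17.53 [-3.68  0.89 85.99] [0.46 0.92 1.31]
85.2 17.78 [-3.75  0.91 85.04] [ 0.1   0.65 -0.5 ]
84.2 18.03 [-3.77  0.91 84.04] [-0.16  0.45 -0.09]
83.2 18.28 [-3.75  0.92 83.03] [ 0.18  0.23 -0.13]
82.2 18.53 [-3.84  0.88 82.13] [-0.05  0.49  0.27]
81.2 18.78 [-4.    0.88 81.3 ] [0.13 0.12 0.36]
80.2 19.03 [-4.15  0.86 80.45] [-1.71  0.77  1.67]
79.1 19.28 [-4.29  0.85 79.68] [-3.61 -0.33  3.23]
78.1 19.53 [-4.4   0.82 78.88] [-5.12  0.39  6.06]
77.1 19.78 [-4.21  0.8  77.78] [-4.83  0.65  7.66]
76.1 20.03 [-4.18  0.84 76.6 ] [-5.45 -0.36  7.08]
75.1 20.28 [-4.24  0.82 75.6 ] [-5.04  0.15  6.43]
74.1 20.53 [-4.32  0.82 74.72] [-5.97 -0.41  6.5 ]
73.1 20.78 [-4.45  0.82 73.9 ] [-6.37 -0.19  7.62]
72.1 21.03 [-4.49  0.82 72.9 ] [-6.18  0.43  7.05]
71.1 21.28 [-4.28  0.9  70.94] [-7.42 -0.53  4.13]
70.1 21.53 [-4.27  0.9  69.9 ] [-7.7  -0.26  4.58]
69.1 21.78 [-4.26  0.95 68.88] [-7.6   0.89  4.23]
68.1 22.03 [-4.28  0.97 67.9 ] [-7.06  0.31  4.51]
67.1 22.28 [-4.26  1.02 66.84] [-6.93  0.44  4.34]
66.1 22.53 [-3.3   1.12 65.03] [-5.29  1.    1.59]
65.1 22.78 [-3.36  1.04 64.65] [-2.75  1.44  2.15]
64.1 23.03 [-3.41  1.02 64.57] [0.4  1.85 6.59]
63.1 23.28 [-3.46  1.03 64.48] [ 1.34  3.46 10.7 ]
home?
```

The profile is textbook. The slope was met at about 81, force eased from 73, the catch snapped at about 65.5, and there's a hard stop at 64.6 (predicted 64.65). I'll release and retreat upward.

Run:
```python
from bench import *
from h import *
s=state();move_l(tcp(-.0035,.0009,.0645),.02);hold(.2);s=state();print(np.round(org(s["ee_pos"])*1000,2),s["ft_force"])
gripper_open();s=state();print(s["time"],s["finger_gap"],s["ft_force"])
p=s["ee_pos"];move_l([p[0],p[1],p[2]+.12],.1);s=state();print(s["time"])
q=tcp(-.1,.0009,.25);move_l(q,.15);hold(.2)
a=get_image("top");b=get_image("scene");w=get_image("wrist");np.savez("pics/s5.npz",**b);np.savez("pics/t5.npz",**a)
cv2.imwrite("pics/t5.png",a["frame"]);cv2.imwrite("pics/s5.png",b["frame"]);cv2.imwrite("pics/w5.png",w["frame"])
r=lambda f:cv2.resize(f,(400,400),interpolation=cv2.INTER_CUBIC)
cv2.imwrite("pics/c5.png",np.hstack([r(a["frame"][140:220,170:250]),r(b["frame"][180:280,350:450])]))
print(state()["time"],state()["ft_force"])
```

```text
[-3.42  0.99 64.6 ] [ 0.01473363 -1.88375721  4.1143232 ]
24.9583 0.08719049583340961 [ 0.78256233 -0.03335682  0.07441297]
26.3083
27.5833 [ 0.84438149  0.32962315 -0.16373851]
```

View pics/c5.png

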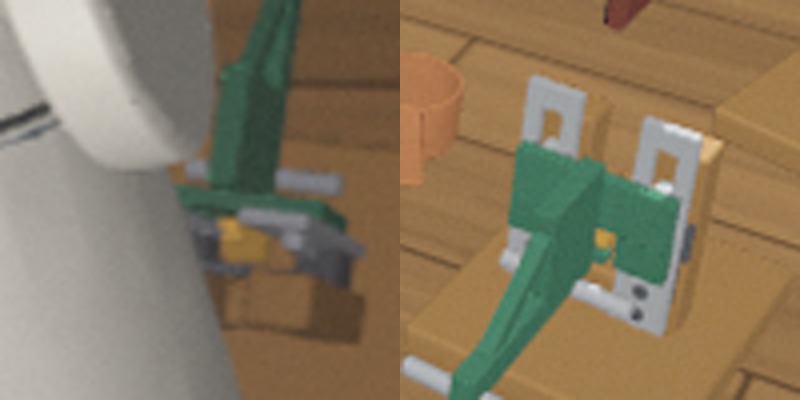

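View pics/s5.png

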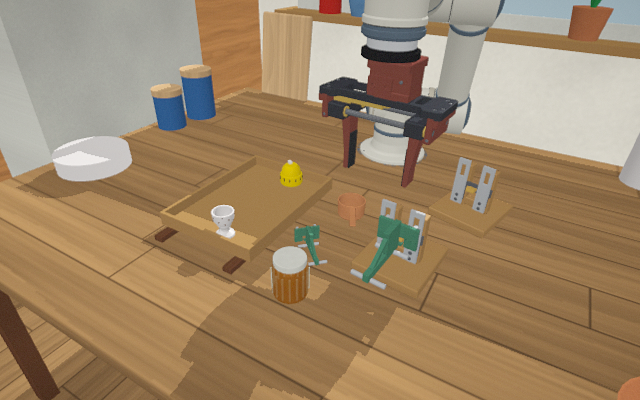

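View pics/w5.png

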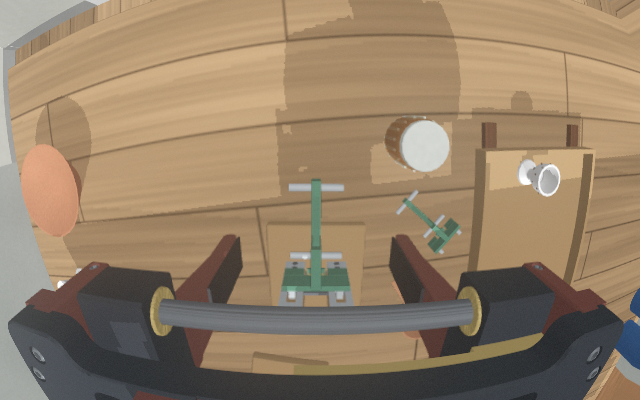

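The crop shows the claw necks at the slot bottoms (550,145) and (662,188). Brass sits directly above the green lug at (603,238)/(601,252), and the bracket is level. Everything else is unmoved and the gripper is clear, so I'm handing in.

```bash
python3 -c "
from bench import *
job_done();print(state()['time'])"
```

```text
the job is handed in; nothing more can be done
the job is handed in; nothing more can be done
```

The bracket is hanging on the far rack with both claws hooked and the spring catch out over its lug. I handed the job in at about 27.6 s of the 61 s allowed; no verdict is reported.

**How it went:**
- **Height:** I gripped the full-size bracket by its web and touched its claw tips to the strip tops. That gave h of about 4.65 mm, in line with the roughly 5 mm from the cameras.
- **Alignment:** A wrist-camera check showed the bracket about 1.1 mm off sideways, so I shifted it before inserting.
- **Insertion:** Its back met the strips at about 3.5 N.
- **Pressing down:** The catch slope took up to about 8 N. Force then dropped as the catch snapped near 65.5 mm. The bracket hit a hard stop at 64.6 mm, against 64.65 predicted, with a final press of about 11 N.

**Last checks:**
- **Pictures after letting go:** The claw necks sit at the slot bottoms, the brass is directly above the lug, and the bracket looks level. The timer, egg cup, jar and measuring cup look unmoved; I judged that by eye, not by measurement. The gripper was open and clear.
- **One disagreement:** The back touched the strips at -3.4 mm in my estimated rack frame, not 0. I put this down to 1 to 2 mm errors in both the grasp and rack estimates; the pictures showed the plate flush on the strips.
- **Catch:** I could not read its position directly. That it sprang out is inferred from the force drop and the pictures.

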